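Put three lab vessels back at their proper stations

ROBOT

A 6-joint arm with a two-finger parallel gripper is mounted at the origin on the work surface. World frame = base frame: x ahead of the robot, y to its left, z up, the work surface at z = 0. Lengths are in m, angles in rad, forces in N, time in s.
With the tool pointing down it reaches from about 0.325 to 1 m from the base axis. Payload 5.1 kg.
Tool frame: the origin (TCP) lies on the centre line of the jaws, within the pads' length; the fingertips stand 8 mm ahead of it and the grasp point (between the pads) lies 11 mm behind it; z points along the fingers, x is the direction in which the jaws open and shut, and the axes are right-handed (so a half turn about z gives the same grasp; the last joint's range is limited). The gripper opens to 85 mm and grips with 20 to 120 N. Pads are 22 mm wide; open, the fingers measure 114 mm over their backs; the gripper's body (76 mm by 85 mm) begins 54 mm behind the grasp point. The pads swing forward as they close: fully open they stand 13 mm farther back than shut.
Start: joints at [-1.252, 0.124, 1.65, -0, 1.367, -0.083], TCP at [0.254, -0.598, 0.239] pointing down, gripper open.
Joint ranges: [-2.61, 2.61], [-1.02, 2.33], [0.03, 2.71], [-1.35, 4.49], [0.32, 2.68], [-2.91, 2.91]. Speed limits (rad/s): [2.57, 2.57, 3.14, 3.14, 3.14, 3.14].

INTERFACE

Orientations are given as a unit quaternion [x, y, z, w].
In Python, from bench import manip gives the robot as it stands.
- The arm moves only by the shell command python3 -m handwheel 'ROWS' [FORCE]. ROWS is JSON, a list that holds one entry, the list of rows, each a list of 7 numbers: the turn, a rotation vector about the world's x, y, z in degrees, then the shift along the world's x, y, z in mm, then the finger opening in mm, from 0 to 85.4. A call has 1 to 20 rows; each row is the pose to reach, as a shift and turn from the pose measured when the call began; what a row does not reach only later rows make up. A row lasts 1/12 s, in which the tool goes at most 41.7 mm and 7.16 degrees, less where a joint would pass 70% of its speed; a pose out of reach is approached as far as the arm can. A call with a gripper value outside its range is refused whole. The fingers move at their own pace and stop on an object; FORCE is the grip in N (left out, the last holds). Time passes only in rows, so rows that repeat a pose let the fingers close. It gives the time, the measured TCP pose, the force and the opening at its end, in the units of the state.
- manip.state(): the state, without advancing time (a new reading comes with each control period).
- manip.read_camera(name): name is "side" or "top" or "wrist"; returns a dict with "pixels" (400x640x3 uint8, red, green, blue), "fx", "fy", "cx", "cy" (pixels), "dist" ([k1, k2, p1, p2, k3] as OpenCV has them; the pictures are not rectified), "rvec" (rotation vector, rad) and "tvec" (3), from world to camera coordinates, as OpenCV has them. Camera axes: x right, y down, z forward; pixel columns grow to the right and rows downward; lengths in m; the calibration is good to about 2 mm. A picture is of the moment at which its call begins. There is no depth.
- manip.hand_in(): hands the job in, once; it reports no verdict.
The state is a dict: "t": time; "joints": joint angles; "qd": joint speeds; "joint_efforts": joint torques, N m; "tool_pos": TCP position; "orientation": TCP orientation; "wrist_force": force on the tool from outside, world axes, zero at the start; "wrist_torque": the same for the moment, N m; "gripper_width": finger opening in m.
Only numpy, scipy, OpenCV 4.12 (cv2) and the standard library are available. Lean on these libraries where they do the work, as an engineer would, in place of code of your own. Each camera call takes 0.05 s, during which the arm holds its last target.

TASK

Three things on this bench stand at each other's stations: put the square box in the middle of the balance's round pan for weighing, the open steel beaker in the middle of the stirrer's top plate, and the capped bottle in the small square steel tray. On the way, park one of them on the empty black rubber mat to free a place. Keep all three upright all the time, set them down without dropping them, and leave everything standing by itself, with the mat empty again.

Things in the scene. Friction and masses are not known exactly. Their poses are not given: they have to be found in the camera images.
- bottle_center (a point): White plastic bottle with a grey screw cap, round: body 44 mm diameter up to 66 mm above its foot, neck 34 mm, cap 38 mm diameter, 95 mm tall in all, about 0.12 kg. The point is on its axis, half-way up (47.5 mm above its foot); z is its upright axis. At the start it stands on the balance's pan. It belongs in the tray.
- box_center (a point): Square sample box, grey with a white lid fixed on it: lower part 46 x 46 mm, 36 mm tall; lid 48 x 48 mm, top 16 mm; 52 mm tall in all, about 0.1 kg. The point is its centre, half-way up (26 mm above its foot); x and y are square to its sides, z upright. At the start it stands on the stirrer, turned at any angle. It belongs on the balance.
- beaker_center (a point): Open-topped steel beaker, round, straight-sided, 60 mm outer diameter, 70 mm tall, wall 3 mm, empty, about 0.11 kg. The point is on its axis, half-way up (35 mm above its foot); z is its upright axis. At the start it stands in the tray. It belongs on the stirrer.
- balance: Small fixed bench balance: white body 150 x 120 mm with a black blank display at the robot's side, and a round steel pan of 96 mm diameter. The origin is at bench height under the pan's centre; the pan's top, which does not move, is 45 mm above it. The body runs from x -95 to +55 mm and y -60 to +60 mm, 34 mm high.
- stirrer: Small fixed magnetic stirrer: grey square body 110 x 110 mm with a black knob on the robot's side, and a white square top plate of 100 x 100 mm. The origin is at bench height under the plate's centre; the plate's top is 55 mm above it. No magnet acts and nothing turns.
- tray: Small fixed square steel tray, 88 x 88 mm outside, 80 x 80 mm inside, walls 4 mm thick, rim 16 mm above the bench. The origin is at bench height under its centre; the inner floor is 4 mm above it.
- mat: Fixed flat black rubber mat, 110 x 110 mm, 3 mm thick, empty at the start: the parking place. The origin is at bench height under its centre; its top is 3 mm above it.
Not all that is in view belongs to the job. What is shaped like the part that bears box_center but blue or red is not meant.

How it is judged:
By the outcome, as a careful person would: the job done as asked, in the order asked, and still so for the second after the job is handed in, with the robot touching nothing.
It also fails if it takes over 115 s, if anything falls off the work surface, if the arm or the gripper's body presses on something with over 40 N, if the wrist force passes 120 N, or if a joint passes its speed limit or range.

## Working session

There is one attempt and no reset: what is moved stays moved. The work goes in short steps, Python scripts to look and compute and a shell command to move; the robot and the scene stay as the last step left them, time stands still between calls to the robot, and variables do not carry over. Pictures are saved under pics/ and viewed, and the job is handed in when it is done.

```bash
mkdir -p pics; ls
cat > h.py <<'E'
import numpy as np, cv2
from bench import manip
def cam(n,save=None):
    c=manip.read_camera(n)
    if save: cv2.imwrite('pics/'+save+'.png',cv2.cvtColor(np.asarray(c['pixels']),cv2.COLOR_RGB2BGR))
    return c
def ray(c,uv,z):
    K=np.array([[c['fx'],0,c['cx']],[0,c['fy'],c['cy']],[0,0,1.]])
    p=cv2.undistortPoints(np.array(uv,float).reshape(-1,1,2),K,np.array(c['dist'],float)).reshape(-1,2)
    R=cv2.Rodrigues(np.array(c['rvec'],float))[0];t=np.array(c['tvec'],float)
    o=-R.T@t
    d=np.c_[p,np.ones(len(p))]@R
    return o+d*((z-o[2])/d[:,2])[:,None]
def proj(c,P):
    K=np.array([[c['fx'],0,c['cx']],[0,c['fy'],c['cy']],[0,0,1.]])
    return cv2.projectPoints(np.array(P,float).reshape(-1,1,3),np.array(c['rvec'],float),np.array(c['tvec'],float),K,np.array(c['dist'],float))[0].reshape(-1,2)
E
python3 - <<'E'
from h import *
for n in ['top','side','wrist']:
    c=cam(n,n+'0'); R=cv2.Rodrigues(np.array(c['rvec'],float))[0]; print(n,-R.T@np.array(c['tvec']),c['fx'],R[2])
print(manip.state())
E
```

```text
pics
top [0.51868826 0.01715924 0.98668539] 365.6514318266496 [ 0.08750122 -0.00213195 -0.99616213]
side [0.00837532 0.88957717 0.71556274] 504.84140879628046 [ 0.48489068 -0.71165341 -0.50836055]
wrist [ 0.32614607 -0.56774808  0.37066717] 289.50035443275885 [-0.27902121 -0.11759958 -0.95305693]
{'t': 0.15, 'joints': array([-1.25159366e+00,  1.24374561e-01,  1.65135964e+00, -3.16243061e-05,
        1.36749964e+00, -8.26113963e-02]), 'qd': array([ 0.00115077, -0.00211491, -0.00476016,  0.00078814, -0.00127049,
        0.00049038]), 'joint_efforts': array([ 2.50915082e-04, -4.24228191e+01, -3.66012812e+01, -4.14335625e-05,
        4.67921447e-03,  2.78328145e-05]), 'tool_pos': array([ 0.25402121, -0.59780787,  0.23832332]), 'orientation': array([ 8.33994461e-01, -5.51772204e-01, -6.54253238e-04, -4.95547182e-04]), 'wrist_force': array([0.25804187, 0.28091083, 0.60614646]), 'wrist_torque': array([-0.01185323, -0.01212913, -0.01902508]), 'gripper_width': 0.08548644054457182}
```

View pics/top0.png

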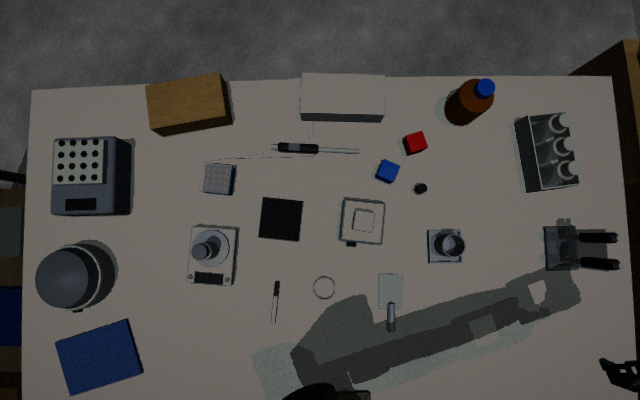

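View pics/side0.png

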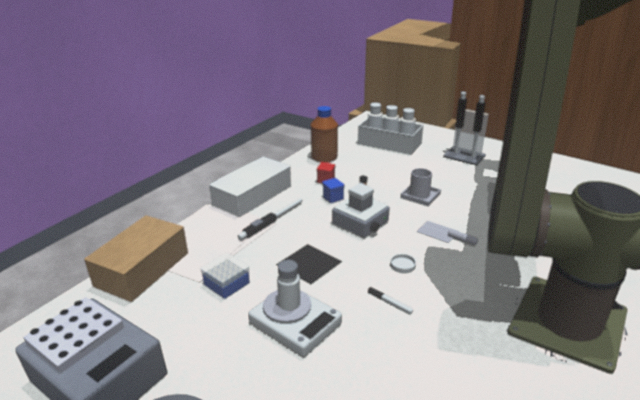

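View pics/wrist0.png

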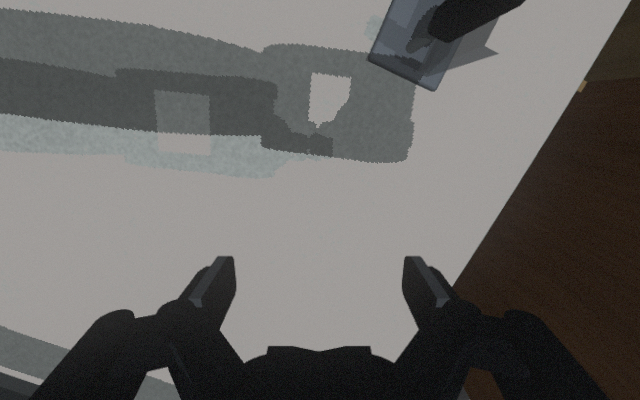

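Run:
```python
import cv2
t=cv2.imread('pics/top0.png')[180:300,170:480]
t=cv2.convertScaleAbs(t,alpha=1.6)
cv2.imwrite('pics/topc.png',cv2.resize(t,(775,300),interpolation=cv2.INTER_CUBIC))
s=cv2.imread('pics/side0.png')[160:360,240:450]
cv2.imwrite('pics/sidec.png',cv2.resize(s,(630,600),interpolation=cv2.INTER_CUBIC))
```

```text
(no output)
```

View pics/topc.png

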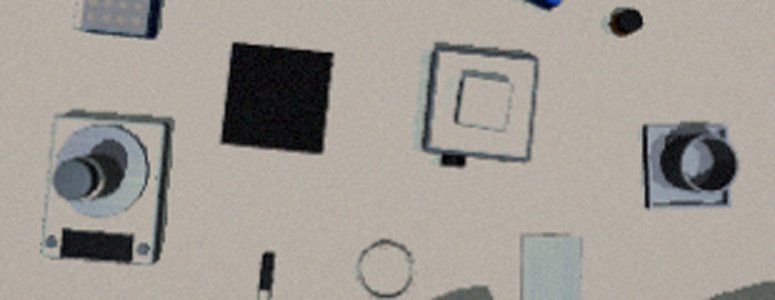

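View pics/sidec.png

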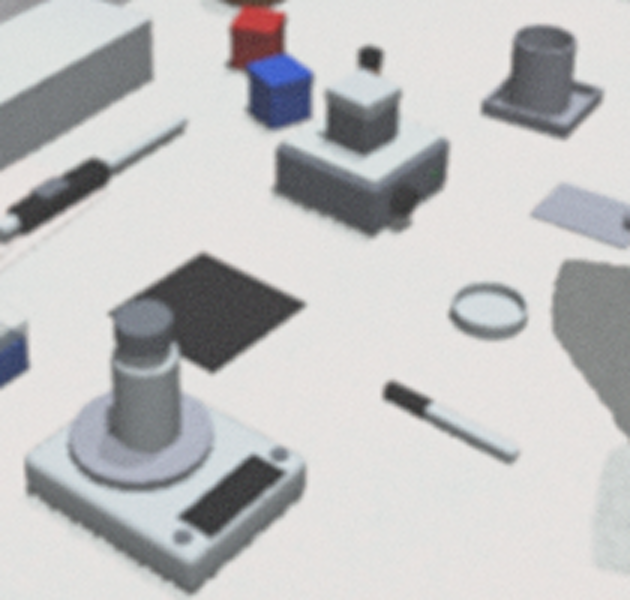

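Run:
```python
import cv2,numpy as np
t=cv2.imread('pics/top0.png')
def sv(n,x,y,w,h,k,a=1.8):
    c=cv2.resize(t[y:y+h,x:x+w],None,fx=k,fy=k,interpolation=cv2.INTER_CUBIC); c=cv2.convertScaleAbs(c,alpha=a)
    for i in range(0,w,10): cv2.putText(c,str(x+i),(i*k,8),0,.3,(0,0,255),1); cv2.line(c,(int((i+.5)*k),10),(int((i+.5)*k),16),(0,0,255),1)
    for i in range(0,h,10): cv2.putText(c,str(y+i),(0,int((i+.5)*k)),0,.3,(0,0,255),1)
    cv2.imwrite('pics/'+n+'.png',c)
sv('a',330,190,64,60,10);sv('b',180,218,66,74,8);sv('c',415,215,60,56,10,1.8)
```

```text
(no output)
```

View pics/a.png

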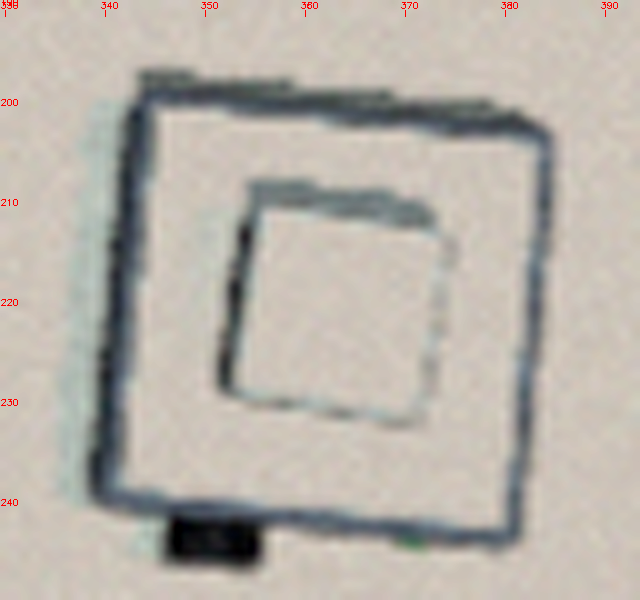

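View pics/b.png

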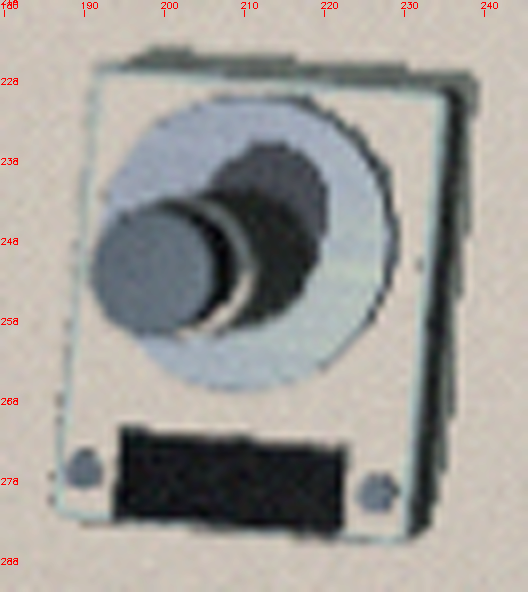

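View pics/c.png

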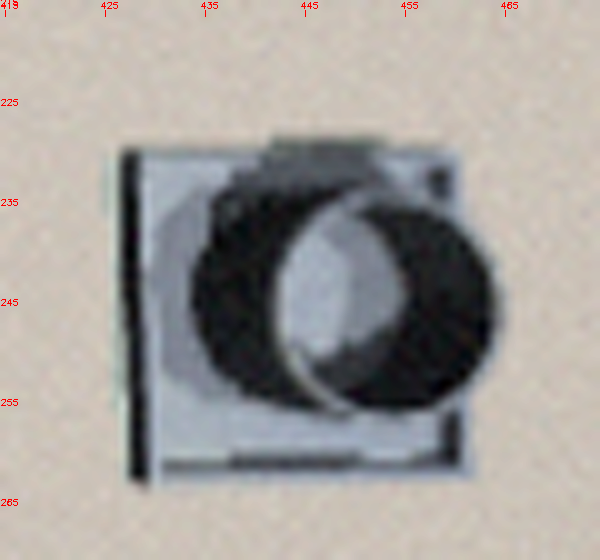

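```bash
cat > m.py <<'E'
from h import *
c=cam('top')
g=c['pixels'].max(2).astype(np.uint8)
m=(g<60).astype(np.uint8); m=cv2.morphologyEx(m,cv2.MORPH_OPEN,np.ones((3,3),np.uint8))
for k in cv2.findContours(m,0,2)[0]:
    if cv2.contourArea(k)>1000:
        r=cv2.minAreaRect(k); 
        if 240<r[0][0]<320: print('mat',r,ray(c,[r[0]],.003))
for n,p,z in [('stir',(362.6,221.1),.055),('box',(363.1,220.6),.107),('pan',(209.9,247.75),.045),('bottle',(198.6,251),.14),('tray',(445.3,245.7),.016),('beaker',(453.1,244.7),.07)]:
    print(n,ray(c,[p],z).round(4))
def C(l,k,o): return np.array(l)/k-.5+np.array(o)
def ang(P,z):
    W=ray(c,P,z); 
    for i in range(4):
        d=W[(i+1)%4]-W[i]; print(round(np.hypot(d[0],d[1])*1000,1),round(np.degrees(np.arctan2(d[1],d[0]))%90,1),end=' ; ')
    print(W.mean(0).round(4))
ang(C([(258,205),(440,228),(415,420),(232,393)],10,(330,190)),.107)
ang(C([(153,103),(540,138),(513,533),(120,490)],10,(330,190)),.055)
ang(C([(98,68),(442,92),(407,540),(57,515)],8,(180,218)),.034)
E
python3 m.py
```

```text
mat ((280.34149169921875, 218.92681884765625), (40.41794204711914, 40.85967254638672), 6.34019136428833) [[0.56011006 0.1232327  0.003     ]]
stir [[ 0.5471 -0.0918  0.055 ]]
box [[ 0.5467 -0.087   0.107 ]]
pan [[0.4886 0.3015 0.045 ]]
bottle [[0.4847 0.2993 0.14  ]]
tray [[ 0.4771 -0.3143  0.016 ]]
beaker [[ 0.4813 -0.3159  0.07  ]]
44.3 81.3 ; 46.6 80.5 ; 44.4 80.1 ; 45.7 80.2 ; [ 0.5466 -0.087   0.107 ]
99.5 83.4 ; 100.9 83.8 ; 100.4 82.3 ; 99.0 83.4 ; [ 0.5473 -0.092   0.055 ]
113.9 84.7 ; 144.5 85.0 ; 114.7 85.0 ; 145.0 84.7 ; [0.4686 0.3026 0.034 ]
```

Run:
```python
from h import *
c=cam('side')
im=cv2.cvtColor(np.array(c['pixels']),cv2.COLOR_RGB2BGR)
def poly(P,col):
    q=proj(c,P); big.append((q,col))
big=[]
a=np.linspace(0,2*np.pi,60)
def circ(x,y,r,z,col): poly(np.c_[x+r*np.cos(a),y+r*np.sin(a),0*a+z],col)
def sq(x,y,s,yaw,z,col):
    b=np.radians(yaw)+np.pi/4+np.arange(5)*np.pi/2; poly(np.c_[x+s*.7071*np.cos(b),y+s*.7071*np.sin(b),0*b+z],col)
circ(.4886,.3013,.048,.045,(0,0,255));circ(.4847,.2993,.019,.14,(0,255,0));circ(.4847,.2993,.022,.045,(0,255,0))
sq(.5472,-.0919,.1,-6.7,.055,(0,0,255));sq(.5467,-.087,.048,-9.5,.107,(0,255,0));sq(.5467,-.087,.046,-9.5,.055,(0,255,0))
sq(.4771,-.3143,.088,0,.016,(0,0,255));circ(.4813,-.3159,.03,.074,(0,255,0))
sq(.5601,.1232,.11,-6.3,.003,(0,0,255))
def out(n,x,y,w,h,k):
    o=cv2.resize(im[y:y+h,x:x+w],None,fx=k,fy=k,interpolation=cv2.INTER_CUBIC)
    for q,col in big: cv2.polylines(o,[(((q+.5)-[x,y])*k).astype(int)],False,col,1)
    cv2.imwrite('pics/'+n+'.png',o)
out('s1',245,240,110,115,5);out('s2',325,165,125,75,6)
```

```text
(no output)
```

View pics/s1.png

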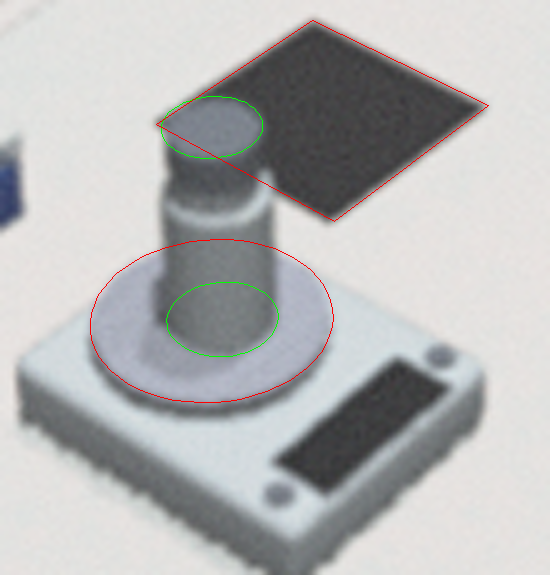

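View pics/s2.png

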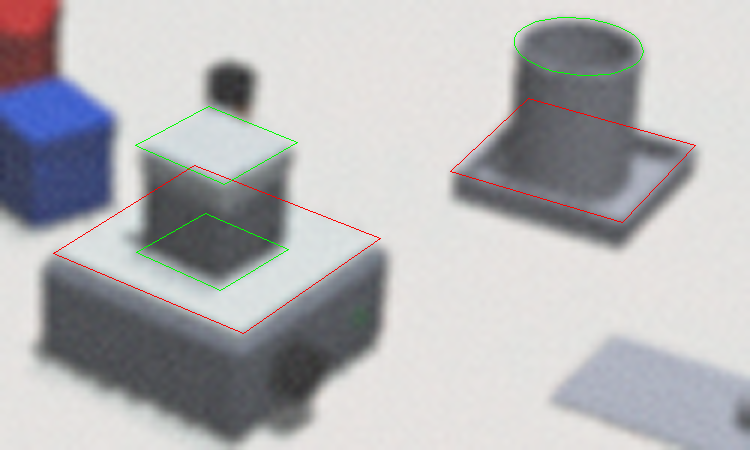

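Candidates for box_center: the white-lidded grey box on the stirrer (top px 363,220), a blue cube (387,171) and a red cube (415,142). The grey and white one on the stirrer fits the description, and the crop confirms it. The bottle is on the pan (199,251), the beaker is in the tray (453,245), and the mat is at (280,219) and empty. I'll park the box.

```bash
python3 -m handwheel '[[[0,0,57.5,293,510,12,85],[0,0,57.5,293,510,12,85],[0,0,57.5,293,510,12,85],[0,0,57.5,293,510,12,85],[0,0,57.5,293,510,12,85],[0,0,57.5,293,510,12,85],[0,0,57.5,293,510,12,85],[0,0,57.5,293,510,12,85],[0,0,57.5,293,510,12,85],[0,0,57.5,293,510,12,85],[0,0,57.5,293,510,12,85],[0,0,57.5,293,510,12,85],[0,0,57.5,293,510,12,85],[0,0,57.5,293,510,12,85],[0,0,57.5,293,510,12,85],[0,0,57.5,293,510,12,85],[0,0,57.5,293,510,12,85],[0,0,57.5,293,510,12,85],[0,0,57.5,293,510,12,85],[0,0,57.5,293,510,12,85]]]' 40
python3 - <<'E'
from h import *
c=cam('wrist','w1'); s=manip.state(); print(s['t'],s['tool_pos'],s['orientation'],s['joints'])
E
```

```text
t: 1.92
tool_pos: [0.5466, -0.0893, 0.2507]
orientation: [0.996, -0.084, -0.001, -0.0]
wrist_force: [0.5, 0.3, -0.6]
gripper_width: 0.0853
1.9667 [ 0.54665132 -0.08916545  0.25072844] [ 9.96495598e-01 -8.36438691e-02 -4.75935934e-04 -1.69538248e-05] [-2.58548403e-01 -9.53762261e-02  1.85262106e+00 -1.34463480e-04
  1.38529109e+00 -9.10401004e-02]
```

View pics/w1.png

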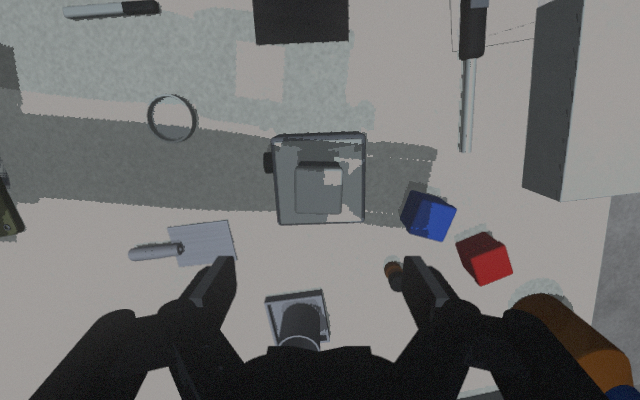

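```bash
cat > ov.py <<'E'
from h import *
a=np.linspace(0,2*np.pi,60)
class O:
    def __init__(s,name):
        s.c=cam(name); s.im=cv2.cvtColor(np.array(s.c['pixels']),cv2.COLOR_RGB2BGR); s.big=[]
    def poly(s,P,col): s.big.append((proj(s.c,P),col))
    def circ(s,x,y,r,z,col): s.poly(np.c_[x+r*np.cos(a),y+r*np.sin(a),0*a+z],col)
    def sq(s,x,y,w,yaw,z,col):
        b=np.radians(yaw)+np.pi/4+np.arange(5)*np.pi/2; s.poly(np.c_[x+w*.7071*np.cos(b),y+w*.7071*np.sin(b),0*b+z],col)
    def out(s,n,x,y,w,h,k):
        o=cv2.resize(s.im[y:y+h,x:x+w],None,fx=k,fy=k,interpolation=cv2.INTER_CUBIC)
        for q,col in s.big: cv2.polylines(o,[(((q+.5)-[x,y])*k).astype(int)],False,col,1)
        cv2.imwrite('pics/'+n+'.png',o)
R=(0,0,255);G=(0,255,0)
E
python3 - <<'E'
from ov import *
o=O('wrist')
o.sq(.5472,-.0919,.1,-6.7,.055,R);o.sq(.5467,-.087,.048,-9.5,.107,G)
o.sq(.4771,-.3143,.088,0,.016,R);o.circ(.4813,-.3145,.03,.074,G)
o.out('w2',250,120,130,110,6)
E
```

```text
(no output)
```

View pics/w2.png

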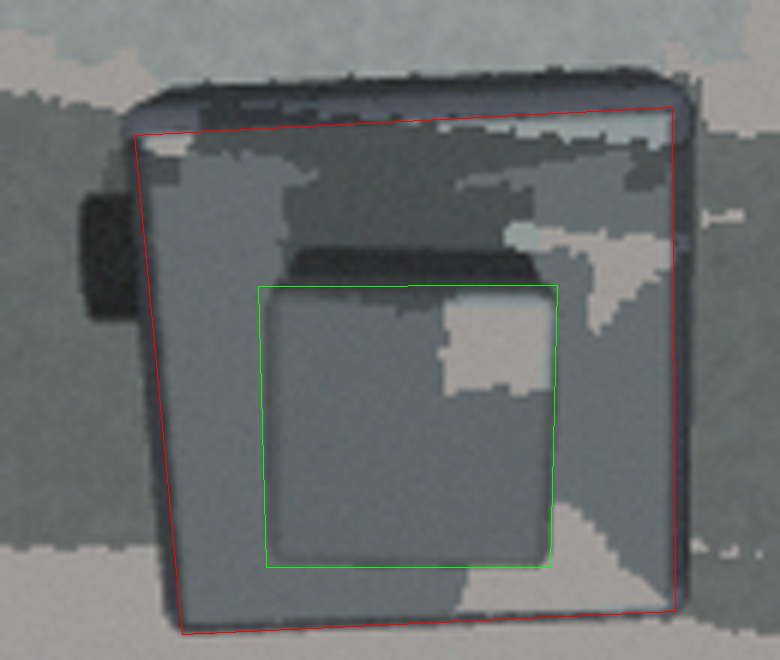

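```bash
python3 -m handwheel '[[[0,0,0,0,2,-40,85],[0,0,0,0,2,-80,85],[0,0,0,0,2,-115,85],[0,0,0,0,2,-140,85],[0,0,0,0,2,-158,85],[0,0,0,0,2,-168,85],[0,0,0,0,2,-169,85],[0,0,0,0,2,-169,60],[0,0,0,0,2,-169,44],[0,0,0,0,2,-169,40],[0,0,0,0,2,-169,40],[0,0,0,0,2,-169,40],[0,0,0,0,2,-169,40],[0,0,0,0,2,-169,40],[0,0,0,0,2,-169,40],[0,0,0,0,2,-169,40]]]' 40
python3 - <<'E'
from h import *
c=cam('wrist','w3'); s=manip.state(); print(s['t'],s['tool_pos'],s['gripper_width'],s['wrist_force'])
E
```

```text
t: 3.35
tool_pos: [0.5483, -0.0874, 0.084]
orientation: [0.997, -0.083, 0.001, 0.0]
wrist_force: [0.4, 0.3, 7.3]
gripper_width: 0.0471
3.4 [ 0.548254   -0.0874233   0.08396743] 0.0472689508430497 [-0.42771108 -0.44446097  6.15108255]
```

View pics/w3.png

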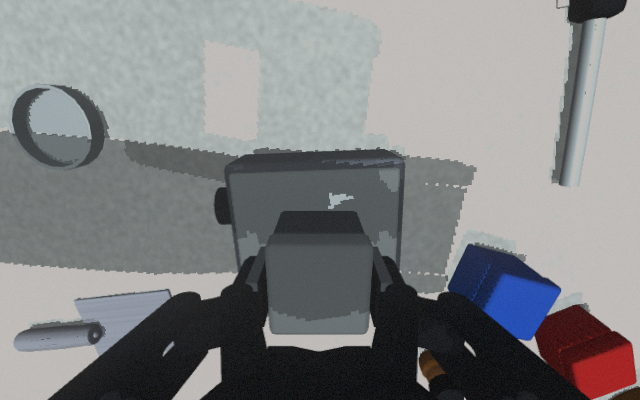

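```bash
python3 -m handwheel '[[[0,0,0,0,0,5,40],[0,0,0,0,0,18,40],[0,0,0,0,0,35,40],[0,0,0,1,10,45,40],[0,0,0,2,27,48,40],[0,0,0,3,50,48,40],[0,0,0,4,80,48,40],[0,0,0,6,110,48,40],[0,0,0,8,140,48,40],[0,0,0,10,167,48,40],[0,0,0,11,190,40,40],[0,0,0,12,205,25,40],[0,0,0,12,211,5,40],[0,0,0,12,211,-15,40],[0,0,0,12,211,-30,40],[0,0,0,12,211,-40,40],[0,0,0,12,211,-46,40],[0,0,0,12,211,-46,40],[0,0,0,12,211,-46,40]]]'
python3 - <<'E'
from h import *
c=cam('side','s3'); s=manip.state(); print(s['t'],s['tool_pos'],s['orientation'],s['gripper_width'],s['wrist_force'])
E
```

```text
t: 4.98
tool_pos: [0.5606, 0.1237, 0.0385]
orientation: [0.997, -0.084, 0.002, 0.0]
wrist_force: [0.7, -0.5, -0.9]
gripper_width: 0.0476
5.0333 [0.56106706 0.12368554 0.03909849] [ 9.96498082e-01 -8.35858264e-02  2.22803700e-03  1.32410653e-04] 0.047515645149067094 [ 0.38322147 -0.16472598 -0.96471622]
```

View pics/s3.png

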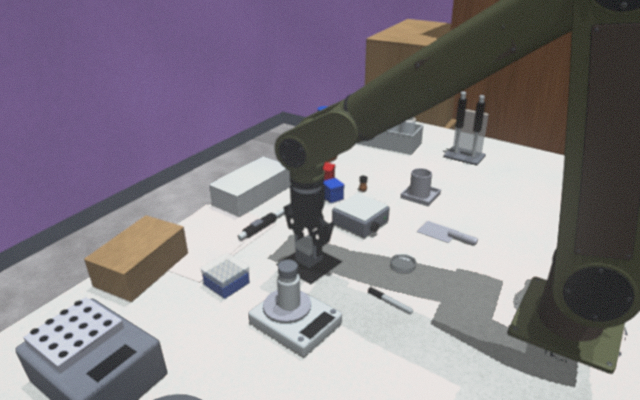

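```bash
python3 -m handwheel '[[[0,0,0,0,0,-2,40],[0,0,0,0,0,-4,40],[0,0,0,0,0,-5,40],[0,0,0,0,0,-6,40],[0,0,0,0,0,-6,40],[0,0,0,0,0,-6,40]]]'
```

```text
t: 5.53
tool_pos: [0.561, 0.1237, 0.0331]
orientation: [0.996, -0.084, 0.002, 0.0]
wrist_force: [-0.4, 0.8, -0.8]
gripper_width: 0.0473
```

```bash
python3 -m handwheel '[[[0,0,0,0,0,-1,40],[0,0,0,0,0,-1.5,40],[0,0,0,0,0,-1.5,40],[0,0,0,0,0,-1.5,40]]]'
```

```text
t: 5.87
tool_pos: [0.5612, 0.1237, 0.032]
orientation: [0.996, -0.084, 0.002, 0.0]
wrist_force: [-1.1, -0.0, 3.0]
gripper_width: 0.0474
```

```bash
python3 -m handwheel '[[[0,0,0,0,0,0,50],[0,0,0,0,0,0,55],[0,0,0,0,0,0,65],[0,0,0,0,0,0,85],[0,0,0,0,0,0,85],[0,0,0,0,0,15,85],[0,0,0,0,0,45,85],[0,0,0,0,0,80,85],[0,0,0,0,0,120,85],[0,0,0,0,-5,160,85],[0,0,0,-5,-30,190,85],[0,0,0,-12,-65,200,85],[0,0,0,-18,-105,200,85],[0,0,0,-25,-145,200,85],[0,0,0,-33,-185,200,85],[0,0,0,-40,-225,200,85]]]'
python3 - <<'E'
from ov import *
s=manip.state(); print(s['t'],s['tool_pos'],s['gripper_width'],s['wrist_force'])
o=O('side'); o.sq(.5601,.1232,.11,-6.3,.003,R);o.out('s4',240,200,120,110,5)
cam('wrist','w4')
E
```

```text
t: 7.2
tool_pos: [0.5205, -0.1029, 0.2323]
orientation: [0.997, -0.083, 0.003, 0.0]
wrist_force: [1.0, -0.7, -1.1]
gripper_width: 0.0849
7.2 [ 0.52049719 -0.1029002   0.23228867] 0.08489265854253294 [ 1.03037735 -0.74158316 -1.11187274]
```

View pics/s4.png

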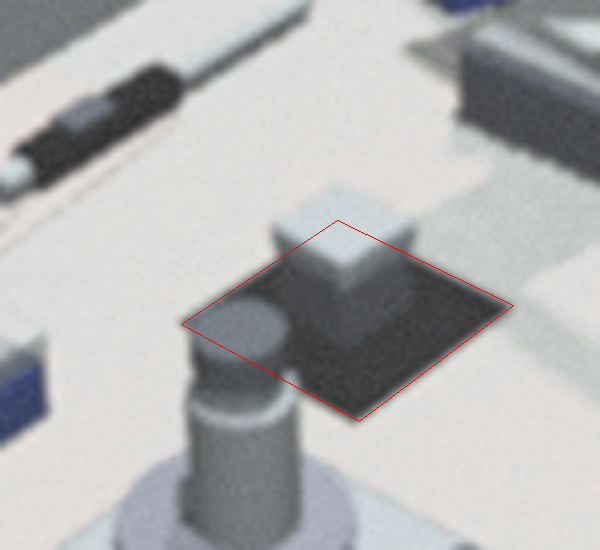

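View pics/w4.png

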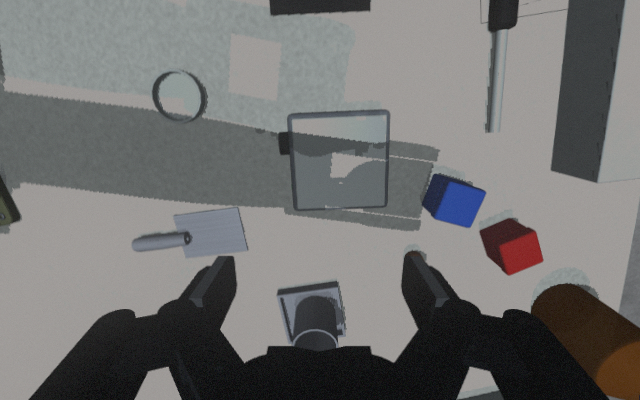

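```bash
python3 -m handwheel '[[[0,0,0,-8,-40,3,85],[0,0,0,-16,-80,6,85],[0,0,0,-24,-120,8,85],[0,0,0,-32,-160,8,85],[0,0,0,-40,-190,8,85],[0,0,0,-40,-210,8,85],[0,0,0,-40,-212,8,85],[0,0,0,-40,-212,8,85],[0,0,0,-40,-212,8,85]]]'
python3 - <<'E'
from ov import *
s=manip.state(); print(s['t'],s['tool_pos'],s['orientation'])
o=O('wrist')
o.sq(.4771,-.3143,.088,0,.016,R);o.circ(.4805,-.3145,.03,.074,G);o.circ(.4805,-.3145,.03,.004,G)
o.out('w5',250,120,130,110,6)
E
```

```text
t: 8.05
tool_pos: [0.4805, -0.3169, 0.2398]
orientation: [0.996, -0.087, 0.002, 0.0]
wrist_force: [-0.2, 0.9, 0.2]
gripper_width: 0.0849
8.05 [ 0.48050142 -0.31691686  0.23975309] [ 9.96233420e-01 -8.66829277e-02  2.19714959e-03  4.63681571e-04]
```

View pics/w5.png

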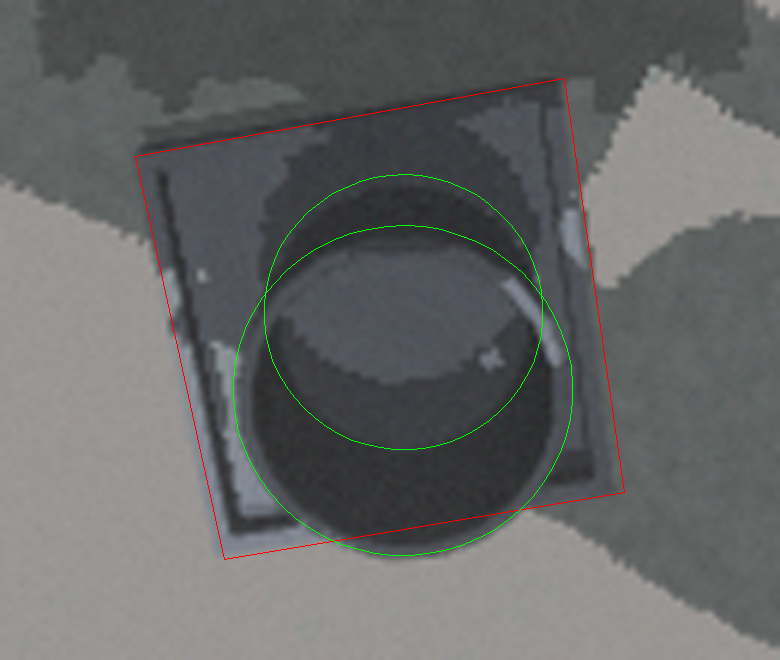

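```bash
python3 -m handwheel '[[[0,0,0,0,2.5,-40,85],[0,0,0,0,2.5,-80,85],[0,0,0,0,2.5,-115,85],[0,0,0,0,2.5,-145,85],[0,0,0,0,2.5,-170,85],[0,0,0,0,2.5,-186,85],[0,0,0,0,2.5,-195,85],[0,0,0,0,2.5,-198,85],[0,0,0,0,2.5,-198,85],[0,0,0,0,2.5,-198,70],[0,0,0,0,2.5,-198,58],[0,0,0,0,2.5,-198,52],[0,0,0,0,2.5,-198,52],[0,0,0,0,2.5,-198,52],[0,0,0,0,2.5,-198,52],[0,0,0,0,2.5,-198,52]]]' 35
python3 - <<'E'
from h import *
c=cam('wrist','w6'); s=manip.state(); print(s['t'],s['tool_pos'],s['gripper_width'],s['wrist_force'])
E
```

```text
t: 9.43
tool_pos: [0.482, -0.3151, 0.0441]
orientation: [0.996, -0.086, 0.004, 0.002]
wrist_force: [-0.3, 1.6, 5.9]
gripper_width: 0.0605
9.4833 [ 0.48199283 -0.31508179  0.04411909] 0.06012920888451349 [-0.46938488  0.11334181  5.51667953]
```

View pics/w6.png

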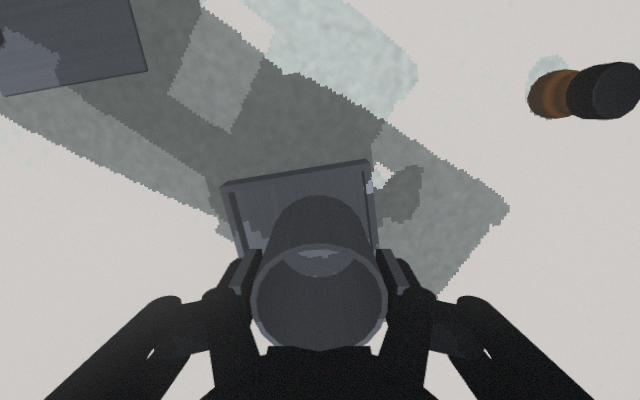

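```bash
python3 -m handwheel '[[[0,0,0,0,0,5,52],[0,0,0,0,0,18,52],[0,0,0,0,0,36,52],[0,0,0,1,4,56,52],[0,0,0,4,14,74,52],[0,0,0,9,32,86,52],[0,0,0,17,58,90,52],[0,0,0,26,88,90,52],[0,0,0,35,120,90,52],[0,0,0,44,150,90,52],[0,0,0,52,178,90,52],[0,0,0,59,202,90,52],[0,0,0,63,216,86,52],[0,0,0,65,222,78,52],[0,0,0,65,222.5,68,52],[0,0,0,65,222.5,60,52],[0,0,0,65,222.5,57,52],[0,0,0,65,222.5,57,52],[0,0,0,65,222.5,57,52],[0,0,0,65,222.5,57,52]]]'
python3 - <<'E'
from ov import *
s=manip.state(); print(s['t'],s['tool_pos'],s['orientation'],s['gripper_width'],s['wrist_force'])
o=O('wrist');cv2.imwrite('pics/w7.png',o.im)
o.sq(.5472,-.0919,.1,-6.7,.055,R);o.circ(s['tool_pos'][0],s['tool_pos'][1]+.0008,.03,s['tool_pos'][2]+.030,G)
o.out('w7b',200,150,220,200,3)
E
```

```text
t: 11.15
tool_pos: [0.5471, -0.0934, 0.1014]
orientation: [0.996, -0.087, 0.004, 0.002]
wrist_force: [-0.1, -0.0, -0.3]
gripper_width: 0.0598
11.15 [ 0.54710365 -0.09337527  0.10138797] [ 0.99620347 -0.08694466  0.00409413  0.00158238] 0.05983548939911316 [-0.05445806 -0.03460234 -0.27620066]
```

View pics/w7b.png

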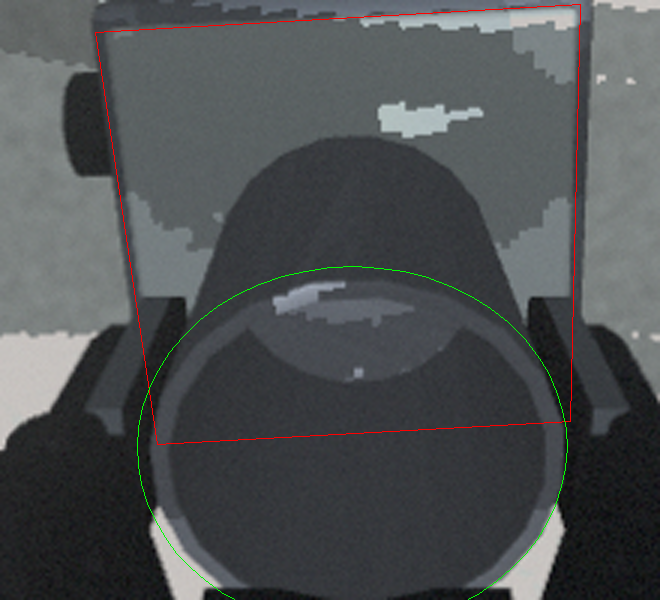

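```bash
python3 -m handwheel '[[[0,0,0,0,0.5,-2,52],[0,0,0,0,0.5,-4,52],[0,0,0,0,0.5,-5,52],[0,0,0,0,0.5,-6,52],[0,0,0,0,0.5,-6.5,52],[0,0,0,0,0.5,-6.5,52],[0,0,0,0,0.5,-6.5,52]]]'
```

```text
t: 11.78
tool_pos: [0.5473, -0.0927, 0.0952]
orientation: [0.996, -0.087, 0.004, 0.002]
wrist_force: [-0.9, 0.0, 0.8]
gripper_width: 0.0598
```

```bash
python3 -m handwheel '[[[0,0,0,0,0,-0.7,52],[0,0,0,0,0,-1.2,52],[0,0,0,0,0,-1.2,52],[0,0,0,0,0,-1.2,52]]]'
```

```text
t: 12.12
tool_pos: [0.5474, -0.0927, 0.0951]
orientation: [0.996, -0.087, 0.004, 0.002]
wrist_force: [-3.7, 0.5, 6.5]
gripper_width: 0.0598
```

```bash
python3 -m handwheel '[[[0,0,0,0,0,0.3,62],[0,0,0,0,0,0.3,68],[0,0,0,0,0,0.3,85],[0,0,0,0,0,0.3,85],[0,0,0,0,0,0.3,85],[0,0,0,0,0,15,85],[0,0,0,0,0,45,85],[0,0,0,0,0,80,85],[0,0,0,0,0,120,85],[0,0,0,0,5,155,85],[0,0,0,-4,30,170,85],[0,0,0,-10,65,175,85],[0,0,0,-16,105,175,85],[0,0,0,-22,145,175,85],[0,0,0,-29,185,175,85],[0,0,0,-35,225,175,85],[0,0,0,-42,265,175,85],[0,0,0,-48,300,175,85],[0,0,0,-54,315,175,85],[0,0,0,-54,315,175,85]]]'
python3 - <<'E'
from ov import *
s=manip.state(); print(s['t'],s['tool_pos'],s['orientation'])
cam('wrist','w8')
o=O('side');o.out('s8',240,140,220,220,3)
E
```

```text
t: 13.78
tool_pos: [0.4921, 0.2252, 0.2699]
orientation: [0.996, -0.084, 0.004, 0.001]
wrist_force: [0.3, -0.7, -0.3]
gripper_width: 0.0845
13.7833 [0.49212975 0.22522256 0.26985615] [ 0.99642594 -0.08437813  0.0037349   0.00131299]
```

View pics/s8.png

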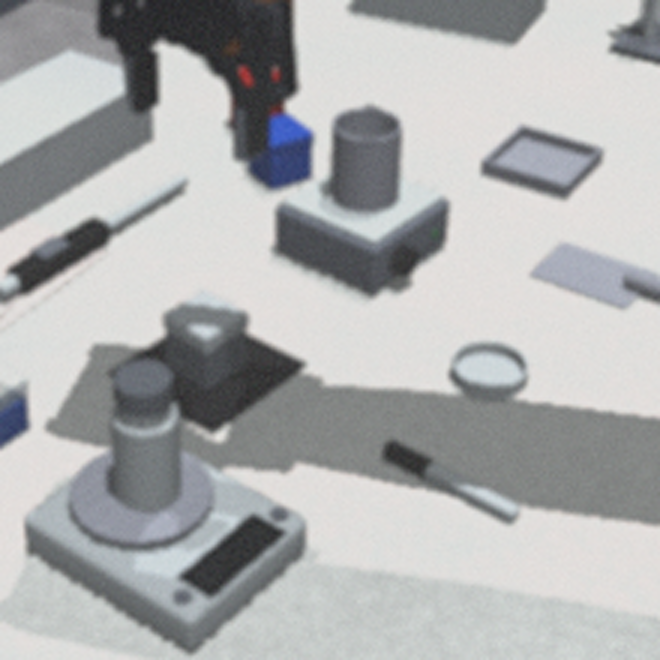

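View pics/w8.png

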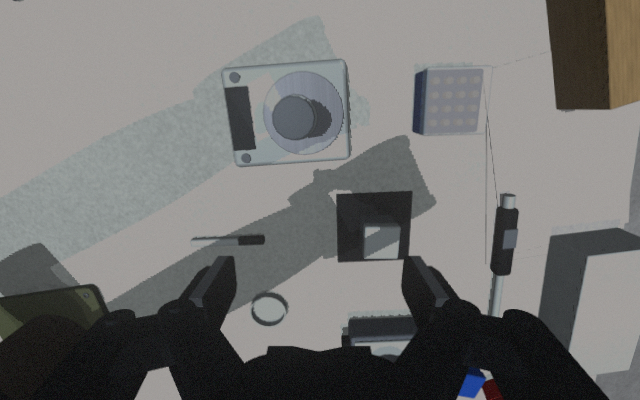

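```bash
python3 -m handwheel '[[[0,0,0,-3,25,0,85],[0,0,0,-6,55,0,85],[0,0,0,-7,70,0,85],[0,0,0,-7,74,0,85],[0,0,0,-7,74,0,85],[0,0,0,-7,74,0,85]]]'
python3 - <<'E'
from ov import *
s=manip.state(); print(s['t'],s['tool_pos'],s['orientation'])
o=O('wrist')
o.circ(.4886,.3013,.048,.045,R);o.circ(.4847,.2993,.019,.14,G);o.circ(.4847,.2993,.022,.045,G)
o.out('w9',240,120,150,150,4)
E
```

```text
t: 14.38
tool_pos: [0.4867, 0.2951, 0.2697]
orientation: [0.996, -0.087, 0.004, 0.002]
wrist_force: [-0.7, 1.0, 0.8]
gripper_width: 0.0847
14.3833 [0.48665596 0.29514459 0.2697085 ] [ 0.99623272 -0.0865928   0.00404747  0.00238229]
```

View pics/w9.png

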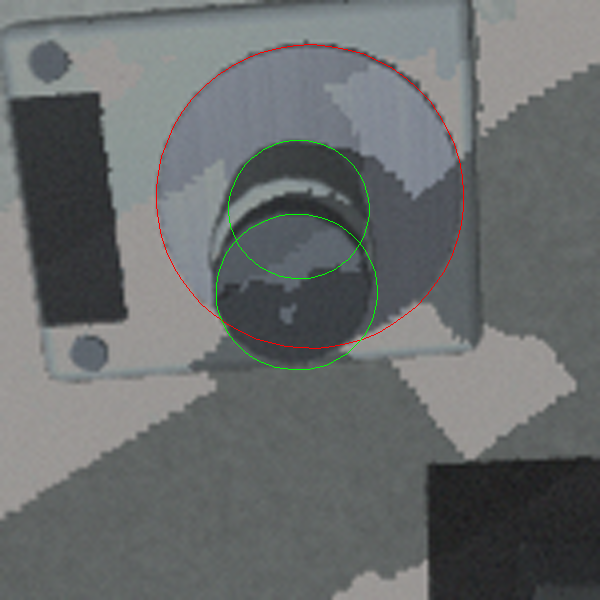

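```bash
python3 -m handwheel '[[[0,0,0,-2.5,5,-10,85],[0,0,0,-2.5,5,-40,85],[0,0,0,-2.5,5,-75,85],[0,0,0,-2.5,5,-110,85],[0,0,0,-2.5,5,-140,85],[0,0,0,-2.5,5,-165,85],[0,0,0,-2.5,5,-180,85],[0,0,0,-2.5,5,-187,85],[0,0,0,-2.5,5,-187,85],[0,0,0,-2.5,5,-187,65],[0,0,0,-2.5,5,-187,50],[0,0,0,-2.5,5,-187,40],[0,0,0,-2.5,5,-187,36],[0,0,0,-2.5,5,-187,36],[0,0,0,-2.5,5,-187,36],[0,0,0,-2.5,5,-187,36],[0,0,0,-2.5,5,-187,36]]]' 35
python3 - <<'E'
from h import *
c=cam('wrist','w10'); s=manip.state(); print(s['t'],s['tool_pos'],s['gripper_width'],s['wrist_force'],s['orientation'])
E
```

```text
t: 15.85
tool_pos: [0.4848, 0.3007, 0.0848]
orientation: [0.996, -0.087, 0.005, 0.002]
wrist_force: [-1.8, -0.6, 6.0]
gripper_width: 0.0431
15.9 [0.48478658 0.30067622 0.08480305] 0.04307529744266704 [-1.92559486 -0.61783127  6.41891786] [ 0.99621747 -0.08674756  0.00480921  0.00157739]
```

View pics/w10.png

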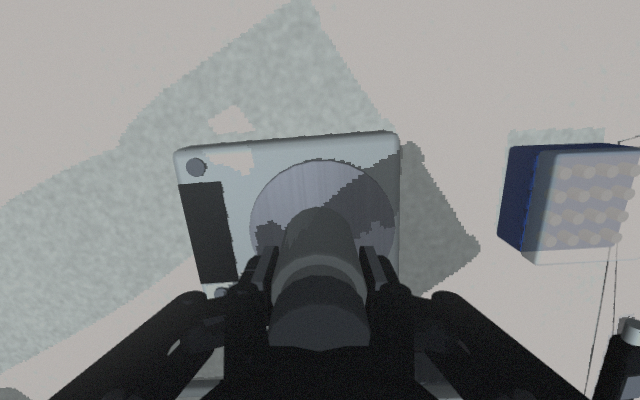

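```bash
python3 -m handwheel '[[[0,0,0,0,0,5,36],[0,0,0,0,0,18,36],[0,0,0,0,0,38,36],[0,0,0,0,-3,62,36],[0,0,0,-2,-12,85,36],[0,0,0,-5,-28,103,36],[0,0,0,-9,-50,112,36],[0,0,0,-14,-78,115,36],[0,0,0,-19,-110,115,36],[0,0,0,-24,-144,115,36],[0,0,0,-28,-178,115,36],[0,0,0,-31,-212,115,36],[0,0,0,-32,-246,115,36],[0,0,0,-32,-280,115,36],[0,0,0,-32,-314,115,36],[0,0,0,-32,-348,115,36],[0,0,0,-32,-382,115,36],[0,0,0,-30,-414,115,36],[0,0,0,-27,-440,115,36],[0,0,0,-24,-458,115,36]]]'
python3 - <<'E'
from h import *
s=manip.state(); print(s['t'],s['tool_pos'],s['gripper_width'],s['wrist_force'],s['orientation'])
E
```

```text
t: 17.57
tool_pos: [0.4607, -0.1599, 0.2011]
orientation: [0.996, -0.088, 0.006, 0.002]
wrist_force: [-0.3, -0.9, -1.8]
gripper_width: 0.043
17.5667 [ 0.46072346 -0.15988899  0.2011375 ] 0.04297033798386822 [-0.26301697 -0.88028645 -1.8125414 ] [ 0.99611569 -0.0878409   0.00569407  0.0022538 ]
```

```bash
python3 -m handwheel '[[[0,0,0,2,-14,0,36],[0,0,0,5,-38,0,36],[0,0,0,9,-70,0,36],[0,0,0,13,-102,0,36],[0,0,0,15,-128,0,36],[0,0,0,17,-146,-4,36],[0,0,0,17,-154,-14,36],[0,0,0,17,-154.5,-32,36],[0,0,0,17,-154.5,-55,36],[0,0,0,17,-154.5,-80,36],[0,0,0,17,-154.5,-104,36],[0,0,0,17,-154.5,-125,36],[0,0,0,17,-154.5,-140,36],[0,0,0,17,-154.5,-147,36],[0,0,0,17,-154.5,-149,36],[0,0,0,17,-154.5,-149,36],[0,0,0,17,-154.5,-149,36]]]'
python3 - <<'E'
from h import *
s=manip.state(); print(s['t'],s['tool_pos'],s['gripper_width'],s['wrist_force'],s['orientation'])
cam('wrist','w11')
E
```

```text
t: 18.98
tool_pos: [0.4785, -0.3147, 0.0534]
orientation: [0.996, -0.088, 0.007, 0.003]
wrist_force: [-0.1, -0.1, -1.2]
gripper_width: 0.0428
18.9833 [ 0.47847959 -0.31474985  0.05344851] 0.04281770940768865 [-0.10273301 -0.11517392 -1.15138799] [ 0.99612062 -0.08770859  0.00655611  0.00281609]
```

View pics/w11.png

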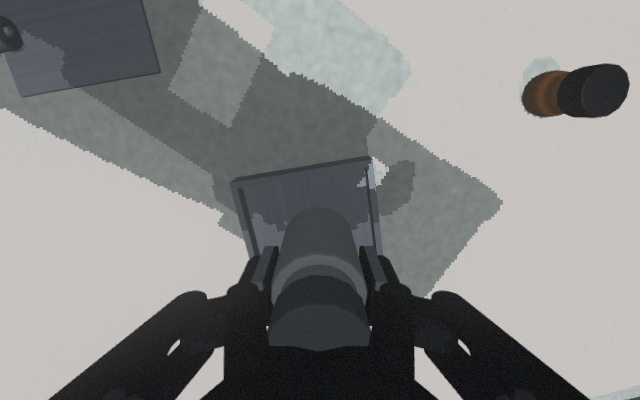

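```bash
python3 -m handwheel '[[[0,0,0,-0.5,0,-2,36],[0,0,0,-0.5,0,-4,36],[0,0,0,-0.5,0,-6,36],[0,0,0,-0.5,0,-7.5,36],[0,0,0,-0.5,0,-8.5,36],[0,0,0,-0.5,0,-9,36],[0,0,0,-0.5,0,-9,36],[0,0,0,-0.5,0,-9,36]]]'
```

```text
t: 19.7
tool_pos: [0.4781, -0.3149, 0.0446]
orientation: [0.996, -0.088, 0.007, 0.003]
wrist_force: [-0.8, -0.3, -0.6]
gripper_width: 0.0432
```

```bash
python3 -m handwheel '[[[0,0,0,0,0,-0.7,36],[0,0,0,0,0,-1.2,36],[0,0,0,0,0,-1.2,36],[0,0,0,0,0,-1.2,36]]]'
```

```text
t: 20.03
tool_pos: [0.4783, -0.315, 0.0439]
orientation: [0.996, -0.088, 0.007, 0.003]
wrist_force: [0.0, 0.4, 3.2]
gripper_width: 0.043
```

```bash
python3 -m handwheel '[[[0,0,0,0,0,0.3,46],[0,0,0,0,0,0.3,52],[0,0,0,0,0,0.3,65],[0,0,0,0,0,0.3,85],[0,0,0,0,0,0.3,85],[0,0,0,0,0,0.3,85],[0,0,0,0,0,15,85],[0,0,0,0,0,45,85],[0,0,0,0,0,85,85],[0.4,0.7,0.5,0,0,125,85],[0.4,0.7,0.5,0,0,165,85],[0.4,0.7,0.5,2,10,195,85],[0.4,0.7,0.5,8,40,206,85],[0.4,0.7,0.5,15,80,206,85],[0.4,0.7,0.5,23,120,206,85],[0.4,0.7,0.5,31,160,206,85],[0.4,0.7,0.5,38,200,206,85],[0.4,0.7,0.5,46,240,206,85],[0.4,0.7,0.5,53,270,206,85],[0.4,0.7,0.5,53,280,206,85]]]'
python3 - <<'E'
from ov import *
s=manip.state(); print(s['t'],s['tool_pos'],s['orientation'])
o=O('side');o.out('s12',350,130,110,110,5)
E
```

```text
t: 21.7
tool_pos: [0.5317, -0.0314, 0.25]
orientation: [0.997, -0.081, 0.001, -0.001]
wrist_force: [0.4, -0.5, 0.6]
gripper_width: 0.0853
21.7 [ 0.5316794  -0.03137081  0.24996144] [ 9.96684951e-01 -8.13531715e-02  6.78306004e-04 -5.56175395e-04]
```

View pics/s12.png

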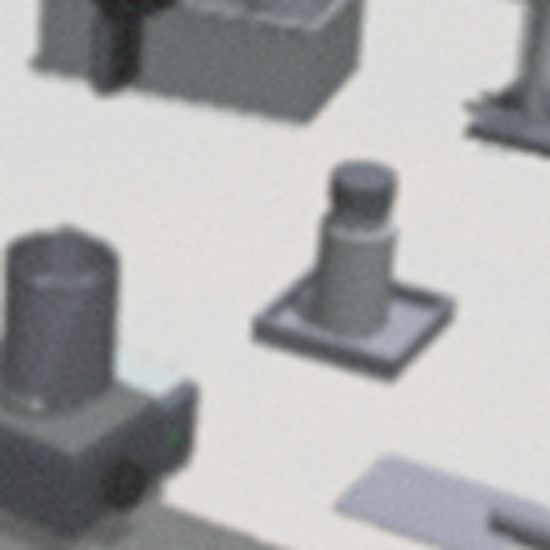

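Bottle is upright in the tray. Now I go over the box on the mat.

```bash
python3 -m handwheel '[[[0,0,-0.3,6,30,-5,85],[0,0,-0.3,12,65,-10,85],[0,0,-0.3,19,100,-15,85],[0,0,-0.3,25,132,-20,85],[0,0,-0.3,29,150,-20,85],[0,0,-0.3,29.5,155,-20,85],[0,0,-0.3,29.5,155,-20,85],[0,0,-0.3,29.5,155,-20,85],[0,0,-0.3,29.5,155,-20,85]]]'
python3 - <<'E'
from ov import *
s=manip.state(); print(s['t'],s['tool_pos'],s['orientation'])
o=O('wrist')
o.sq(.5605,.1237,.048,-9.6,.055,R);o.out('w13',240,120,150,150,4)
E
```

```text
t: 22.5
tool_pos: [0.5609, 0.1218, 0.23]
orientation: [0.996, -0.085, 0.001, -0.0]
wrist_force: [-0.0, -0.1, 1.6]
gripper_width: 0.0845
22.5 [0.56092676 0.12183237 0.23002971] [ 9.96407728e-01 -8.46835403e-02  5.19047326e-04 -2.60480672e-04]
```

View pics/w13.png

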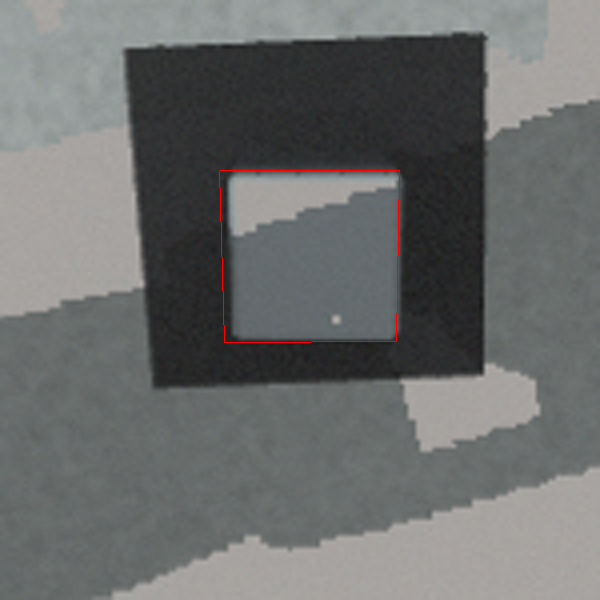

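```bash
python3 -m handwheel '[[[0,0,0,0,1.7,-30,85],[0,0,0,0,1.7,-70,85],[0,0,0,0,1.7,-108,85],[0,0,0,0,1.7,-140,85],[0,0,0,0,1.7,-166,85],[0,0,0,0,1.7,-184,85],[0,0,0,0,1.7,-194,85],[0,0,0,0,1.7,-199,85],[0,0,0,0,1.7,-199,85],[0,0,0,0,1.7,-199,65],[0,0,0,0,1.7,-199,50],[0,0,0,0,1.7,-199,40],[0,0,0,0,1.7,-199,40],[0,0,0,0,1.7,-199,40],[0,0,0,0,1.7,-199,40],[0,0,0,0,1.7,-199,40],[0,0,0,0,1.7,-199,40]]]' 40
python3 - <<'E'
from h import *
s=manip.state(); print(s['t'],s['tool_pos'],s['gripper_width'],s['wrist_force'],s['orientation'])
E
```

```text
t: 23.97
tool_pos: [0.5623, 0.1238, 0.0329]
orientation: [0.996, -0.085, 0.002, -0.001]
wrist_force: [0.8, 0.8, 6.1]
gripper_width: 0.0474
23.9667 [0.56234188 0.12375972 0.03294071] 0.04737757206808841 [0.76776641 0.82002582 6.14728171] [ 9.96403241e-01 -8.47102881e-02  2.09155727e-03 -6.12201540e-04]
```

```bash
python3 -m handwheel '[[[0,0,0,0,0,5,40],[0,0,0,0,0,18,40],[0,0,0,0,0,38,40],[0,0,0,-2,5,58,40],[0,0,0,-6,15,72,40],[0,0,0,-13,32,82,40],[0,0,0,-23,55,85,40],[0,0,0,-34,82,85,40],[0,0,0,-46,110,85,40],[0,0,0,-57,137,85,40],[0,0,0,-66,158,85,40],[0,0,0,-71,171,82,40],[0,0,0,-73.5,177,75,40],[0,0,0,-73.5,177.5,65,40],[0,0,0,-73.5,177.5,55,40],[0,0,0,-73.5,177.5,49,40],[0,0,0,-73.5,177.5,48,40],[0,0,0,-73.5,177.5,48,40],[0,0,0,-73.5,177.5,48,40],[0,0,0,-73.5,177.5,48,40]]]'
python3 - <<'E'
from ov import *
s=manip.state(); print(s['t'],s['tool_pos'],s['gripper_width'],s['wrist_force'],s['orientation'])
o=O('wrist');o.circ(.4888,.3013,.048,.045,R);o.out('w14',200,150,240,200,3)
o=O('side');o.circ(.4888,.3013,.048,.045,R);o.out('s14',240,240,120,110,5)
E
```

```text
t: 25.63
tool_pos: [0.4895, 0.301, 0.0814]
orientation: [0.996, -0.085, 0.003, -0.001]
wrist_force: [-0.1, 0.4, -1.1]
gripper_width: 0.0475
25.6333 [0.48950747 0.30098854 0.08142585] 0.04754020056456209 [-0.07707106  0.41709229 -1.12299037] [ 9.96368976e-01 -8.50994833e-02  2.50572958e-03 -8.13749536e-04]
```

View pics/w14.png

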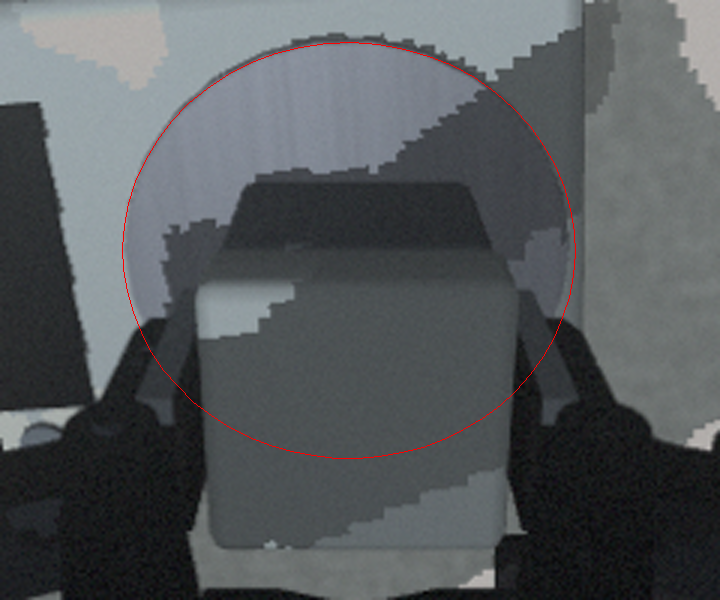

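View pics/s14.png

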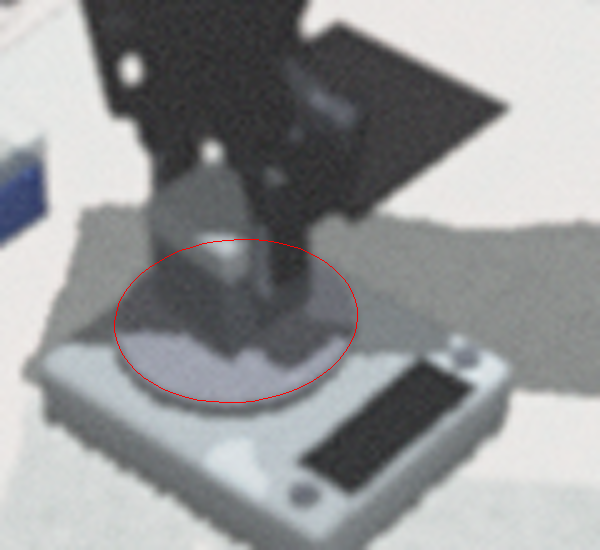

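```bash
python3 -m handwheel '[[[0,0,0,-0.7,0.5,-2,40],[0,0,0,-0.7,0.5,-3.5,40],[0,0,0,-0.7,0.5,-4.5,40],[0,0,0,-0.7,0.5,-5.5,40],[0,0,0,-0.7,0.5,-5.5,40],[0,0,0,-0.7,0.5,-5.5,40]]]'
```

```text
t: 26.23
tool_pos: [0.4886, 0.3017, 0.0759]
orientation: [0.996, -0.085, 0.002, -0.001]
wrist_force: [-0.3, 0.4, -1.6]
gripper_width: 0.0475
```

```bash
python3 -m handwheel '[[[0,0,0,0,0,-0.7,40],[0,0,0,0,0,-1.5,40],[0,0,0,0,0,-1.7,40],[0,0,0,0,0,-1.7,40],[0,0,0,0,0,-1.7,40]]]'
```

```text
t: 26.65
tool_pos: [0.4888, 0.3019, 0.075]
orientation: [0.996, -0.085, 0.003, -0.001]
wrist_force: [-3.9, -1.2, 5.4]
gripper_width: 0.0472
```

```bash
python3 -m handwheel '[[[0,0,0,0,0,0.3,50],[0,0,0,0,0,0.3,56],[0,0,0,0,0,0.3,66],[0,0,0,0,0,0.3,85],[0,0,0,0,0,0.3,85],[0,0,0,0,0,0.3,85],[0,0,0,0,0,15,85],[0,0,0,0,0,45,85],[0,0,0,0,0,85,85],[0,0,0,0,0,125,85],[0,0,0,0,0,160,85],[0,0,0,0,-30,180,85],[0,0,0,-10,-70,190,85],[0,0,0,-25,-110,195,85],[0,0,0,-45,-145,200,85],[0,0,0,-65,-180,200,85],[0,0,0,-85,-215,200,85],[0,0,0,-95,-245,200,85],[0,0,0,-95,-260,200,85],[0,0,0,-95,-260,200,85]]]'
python3 - <<'E'
from ov import *
s=manip.state(); print(s['t'],s['tool_pos'],s['wrist_force'])
for n in ['top','side']:
    o=O(n);o.circ(.4888,.3015,.048,.045,R);o.sq(.4888,.3019,.048,-9.7,.097,G)
    o.sq(.5472,-.0919,.1,-6.7,.055,R);o.circ(.5474,-.092,.03,.125,G)
    o.sq(.4771,-.3143,.088,0,.016,R);o.circ(.4778,-.315,.019,.099,G)
    if n=='top':
        o.out('f1',170,180,310,120,2.5 and 2)
        o.out('f2',330,185,145,90,5);o.out('f3',180,210,80,90,6)
    else: o.out('f4',235,150,220,210,3)
E
```

```text
t: 28.32
tool_pos: [0.3933, 0.0396, 0.2752]
orientation: [0.996, -0.087, 0.003, -0.001]
wrist_force: [0.3, -0.1, 0.6]
gripper_width: 0.0855
28.3167 [0.39329653 0.03964295 0.27516997] [ 0.25400325 -0.14961963  0.5941012 ]
```

View pics/f2.png

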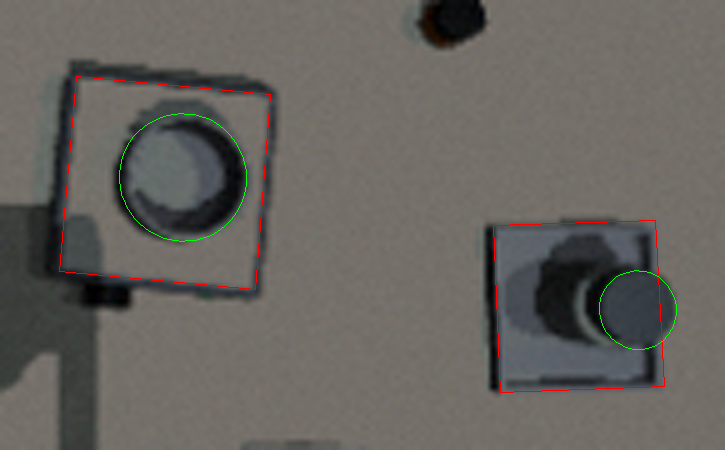

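View pics/f3.png

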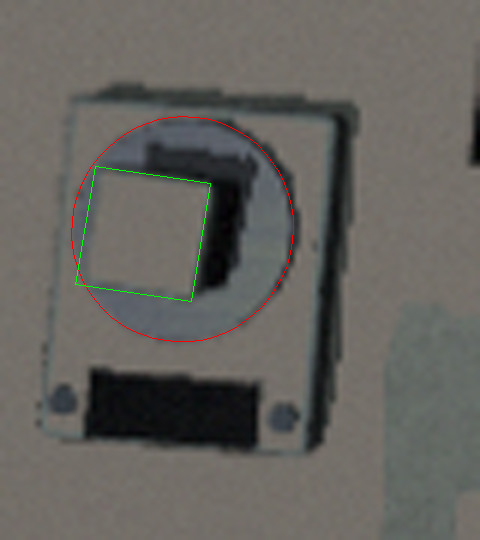

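View pics/f4.png

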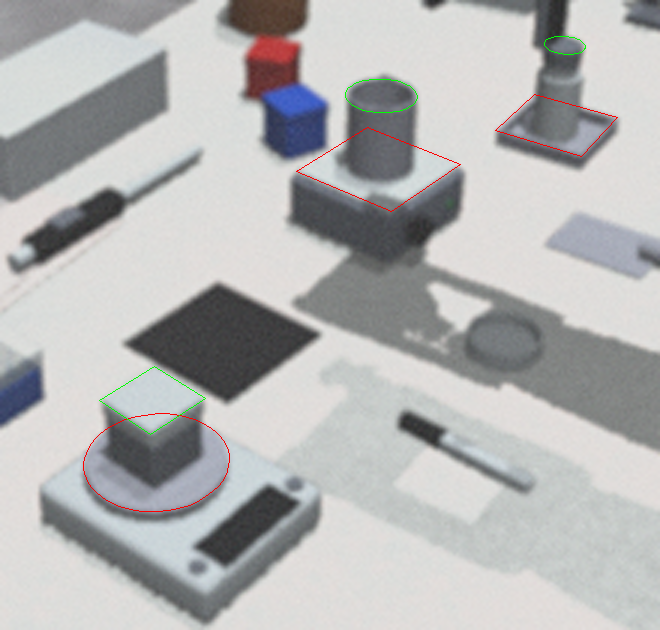

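```bash
python3 -m handwheel '[[[0,0,0,0,0,0,85],[0,0,0,0,0,0,85],[0,0,0,0,0,0,85],[0,0,0,0,0,0,85]]]'; python3 -c "
from bench import manip
print(manip.hand_in(), manip.state()['t'])"
```

```text
t: 28.75
tool_pos: [0.3939, 0.0424, 0.2749]
orientation: [0.996, -0.085, 0.003, -0.001]
wrist_force: [-0.5, -0.6, 0.8]
gripper_width: 0.0855
the job is handed in; nothing more can be done
the job is handed in; nothing more can be done
```

The job is handed in, finished at about 29 s of the 115 s allowed. I parked the box on the mat, moved the beaker from the tray to the stirrer and the bottle from the balance to the tray. Then I moved the box from the mat to the balance pan. Before each release I lowered the part until the wrist force showed contact (3 to 6.5 N).

The last top and side pictures show all three upright and standing by themselves, the mat empty and the gripper clear. The beaker and the bottle lie within about 1 to 2 mm of the centres of the stirrer plate and tray. The box's lid edge is faint against the background in the top picture, so its centring (also about 1 to 2 mm) rests on the side picture and the tool position at release. In the side camera, outlines computed from my positions sit 1 to 2 pixels (2 to 3 mm) off the actual parts. The offset is about the same everywhere and close to the stated calibration error, so I relied on the top and wrist views, which agreed. During the bottle carry the tool leaned about 0.8°, of which only about 0.2° was added after gripping the bottle.

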